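# Unpack a dental model from its carton

## Task

Unpack the case that has come in to the dental lab: swing both flaps of the small cardboard carton right up and over to the outside, well past upright, so that the opening is fully clear and they stay back. Then lift the yellow stone dental model out and set it down gently, upright, on the floor of the green work pan, and let go. Do not drop or tip the model, and leave the crucible, the wax tin and the bottle where they are.

Things in the scene. Friction and masses are not known exactly. Their poses are not given: they have to be found in the camera images.
- carton: fixed open-topped cardboard carton, 150 (x) x 190 (y) x 75 mm high, walls and floor 4 mm. Origin: centre of underside, z up. Flaps on its +y rim (left) and -y rim (right), partly raised, leave a slot over 50 mm wide between their free edges. Its two end flaps are folded flat down the outside of the -x and +x walls. Yaw within 0.35 rad; stands left or right of centre, the pan on the other side
- flap_left (a joint): hinge of the left flap, along the carton's +y rim (line parallel to carton x, 95 mm from its centre, z = 75 mm). 0 = level, closed; grows as the free edge swings up and out; 1.57 upright; stop at 2.8. Starts at 0.3 to 0.8. Hinge friction only (0.05 N m, under 1 N at the edge): it stays where it is left. Flap: cardboard 4 mm thick, 146 mm along the hinge, 70 mm hinge to free edge
- flap_right (a joint): hinge of the right flap, along the carton's -y rim (line parallel to carton x, 95 mm from its centre, z = 75 mm). 0 = level, closed; grows as the free edge swings up and out; 1.57 upright; stop at 2.8. Starts at 0.3 to 0.8. Hinge friction only (0.05 N m, under 1 N at the edge): it stays where it is left. Flap: cardboard 4 mm thick, 146 mm along the hinge, 70 mm hinge to free edge
- flap_left_edge (a point): middle of the free edge of the left flap, 70 mm from its hinge line; moves with the flap
- flap_right_edge (a point): middle of the free edge of the right flap, 70 mm from its hinge line; moves with the flap
- model: yellow stone model of a jaw, upright on the carton's floor, 100 to 205 g. Origin: centre of underside, z up. Upright sides 34 mm high; grip it across its two parallel side faces, 52 mm apart (y = -26 and +26 mm, from x = -13 to +27 mm). A nose 36 mm wide reaches to x = -27 mm. On top a horseshoe of pale teeth, to 43 mm above the underside, its curve towards -x
- tray: shallow green plastic work pan that does not move, 160 (its x) x 140 (its y) x 25 mm high, walls and floor 5 mm thick. Origin: centre of its underside, z up; the inner floor lies 5 mm above it
- crucible: bystander: white ceramic casting crucible with a yellow top, 68 mm across, 72 mm high, loose, beyond the carton. Origin: centre of its underside
- wax_tin: bystander: low round metal tin with red wax lumps, 68 mm across, about 37 mm high, loose, off to the right. Origin: centre of its underside
- soap_bottle: bystander: clear bottle with a blue cap, 56 mm across, 130 mm high, loose, off to the left. Origin: centre of its underside
Things that resemble listed ones, but are neither listed nor needed, are in the scene too. Several things have the shape of the tray; the one meant has the colours described above. Leave any turquoise look-alike of the model alone.

How it is judged:
By the outcome, as a careful person would: the job done as asked, in the order asked, and still so for the second after the job is handed in, with the robot touching nothing.
It also fails if it takes over 69 s, if anything falls off the work surface, if the arm or the gripper's body presses on something with over 40 N, if the wrist force passes 120 N, or if a joint passes its speed limit or range.

## Robot

A 7-joint arm with a two-finger parallel gripper is mounted at the origin on the work surface. World frame = base frame: x ahead of the robot, y to its left, z up, the work surface at z = 0. Lengths are in m, angles in rad, forces in N, time in s.
With the tool pointing down it reaches from about 0.375 to 0.925 m from the base axis. Payload 3.1 kg.
Tool frame: the origin (TCP) lies between the finger pads; the fingertips stand 19 mm ahead of it and the grasp point (between the pads) is the TCP; z points along the fingers, y is the line along which they close (so a half turn about z gives the same grasp; the last joint's range is limited). The gripper opens to 85 mm and grips with 20 to 120 N. Pads are 22 mm wide; open, the fingers measure 114 mm over their backs; the gripper's body (76 mm by 85 mm) begins 54 mm behind the grasp point. The pads swing forward as they close: fully open they stand 13 mm farther back than shut.
Start: joints at [1.054, 0.383, 0.044, 1.598, -0.018, 1.161, -0.05], TCP at [0.264, -0.594, 0.25] pointing down, gripper open.
Joint ranges: [-2.61, 2.61], [-0.41, 2.15], [-1.48, 1.57], [0, 2.5], [-1.57, 4.71], [0.05, 1.97], [-2.85, 2.85]. Speed limits (rad/s): [2.79, 2.79, 3.14, 3.14, 3.14, 3.14, 3.14].

## Interface

Orientations are given as a unit quaternion [x, y, z, w].
In Python, from bench import move_ptp, movel, move_j, move_gripper, pause, inverse_kinematics, read_camera, camera_params, MotionError, sign_off, look_for, tip_of, read_time_s, read_qpos, read_joint_vel, read_effort, read_eef_pos, read_tcp_rot, read_ft_force, read_ft_torque, read_finger_gap, read_grasp_force gives the robot as it stands. Calls block until the motion is done:
- move_ptp(position, orientation): joint-space move of the TCP to a pose.
- movel(position, orientation=None, speed=0.15): straight line of the TCP; orientation=None keeps the orientation; speed is the mean speed in m/s.
- move_j(angles): joint-space move.
- move_gripper(opening, effort=None): finger opening in m; effort is the grip in N (None keeps the last); returns when the fingers have stopped.
- pause(seconds).
- inverse_kinematics(position, orientation): joint angles nearest the present ones, or None.
- read_camera(name): name is "scene" or "top"; returns the picture (384x512x3 uint8, red, green, blue); there is no depth.
- camera_params(name): a dict with "K" (3x3 intrinsics, pixels), "dist_coeffs" ([k1, k2, p1, p2, k3] as OpenCV has them; the pictures are not rectified), "camera_from_world" (4x4, takes a point from world to camera coordinates). Camera axes: x right, y down, z forward; pixel columns grow to the right and rows downward; lengths in m; the calibration is good to about 2 mm. A picture is of the moment at which its call begins. camera_params takes no time and is no camera call.
A pose or a line that the arm cannot do raises MotionError and nothing moves.
- sign_off(): hands the job in; it is judged then, once.
Trained networks look in the newest picture that a camera, given by its name, has taken for a name from the list of things; names that differ only in an ending like _2 or _b are one class to them, and where a whole thing is asked for, a point or a joint stands for the part that bears it (a point fixed in the world has none). Each returns a list of dicts, best first, with "confidence" (0 to 1); they miss things now and then, are a little off and sometimes report something else, mostly with a low value. They report only what shows in the picture. A call takes as long as a camera call. They do not tell look-alikes from the thing itself.
- look_for(camera, name): "at" ([column, row] in pixels, amid what is visible of it).
- tip_of(camera, name): "at" ([column, row] in pixels: a listed point, or the origin of a listed thing).
Readings, each from a call of its own:
- read_time_s(): time.
- read_qpos(): joint angles.
- read_joint_vel(): joint speeds.
- read_effort(): joint torques, N m.
- read_eef_pos(): TCP position.
- read_tcp_rot(): TCP orientation.
- read_ft_force(): force on the tool from outside, world axes, zero at the start.
- read_ft_torque(): the same for the moment, N m.
- read_finger_gap(): finger opening in m.
- read_grasp_force(): force on a finger pad.
Only numpy, scipy, OpenCV 4.12 (cv2) and the standard library are available. Lean on these libraries where they do the work, as an engineer would, in place of code of your own. Each camera call takes 0.05 s, during which the arm holds its last target. There are 200 camera calls.

## Working session

There is one attempt and no reset: what is moved stays moved. The work goes in short steps, each a Python script; the robot and the scene stay as the last script left them, time stands still between calls to the robot, and variables do not carry over. Pictures are saved under pics/ and viewed, at most 10 in all, crops included, and the job is handed in when it is done.

```bash
mkdir -p pics; ls; python3 - <<'E'
from bench import *
import cv2, numpy as np
for c in ("scene","top"):
    im=read_camera(c); cv2.imwrite(f"pics/{c}0.png",im[:,:,::-1])
    p=camera_params(c); print(c,np.round(p["K"],1).tolist(),p["dist_coeffs"],np.round(p["camera_from_world"],3).tolist())
    for n in ("carton","model","tray","flap_left","flap_right","crucible","wax_tin","soap_bottle"):
        print(n,[(np.round(d["at"],0).tolist(),round(d["confidence"],2)) for d in look_for(c,n)[:3]],[(np.round(d["at"],0).tolist(),round(d["confidence"],2)) for d in tip_of(c,n)[:3]])
    for n in ("flap_left_edge","flap_right_edge"):
        print(n,[(np.round(d["at"],0).tolist(),round(d["confidence"],2)) for d in tip_of(c,n)[:3]])
print(read_time_s(),read_tcp_rot(),read_finger_gap())
E
```

```text
pics
scene [[360.6, 0.0, 251.8], [0.0, 360.6, 195.6], [0.0, 0.0, 1.0]] [-0.07283309  0.          0.          0.          0.        ] [[0.837, 0.547, 0.017, -0.456], [0.468, -0.699, -0.542, -0.159], [-0.285, 0.461, -0.84, 1.273], [0.0, 0.0, 0.0, 1.0]]
carton [([219.0, 269.0], 0.89)] [([224.0, 272.0], 0.57)]
model [([231.0, 264.0], 0.97), ([261.0, 228.0], 0.56)] [([264.0, 232.0], 0.87), ([228.0, 264.0], 0.73)]
tray [([273.0, 179.0], 0.76), ([321.0, 104.0], 0.66), ([222.0, 115.0], 0.66)] [([321.0, 104.0], 0.84), ([274.0, 181.0], 0.7), ([220.0, 118.0], 0.69)]Traceback (most recent call last):
  File "<stdin>", line 7, in <module>
ValueError: it knows: carton, crucible, flap_left_edge, flap_right_edge, model, soap_bottle, tray, wax_tin
```

View pics/scene0.png

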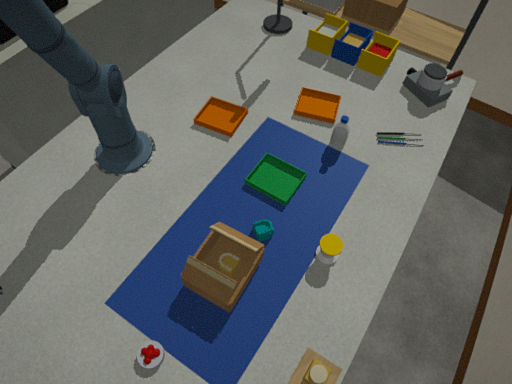

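The scene picture shows the carton at about (222,268) with the yellow model inside at (229,262). The green pan is at (275,180) and the turquoise look-alike is just left of the carton at (262,231). The bystanders are at (329,250), (150,355) and (340,133).

```bash
cat > h.py <<'E'
from bench import *
import cv2, numpy as np
from scipy.optimize import least_squares
from scipy.spatial.transform import Rotation as R
def proj(c,P):
    p=camera_params(c);T=np.array(p["camera_from_world"])
    return cv2.projectPoints(np.array(P,float).reshape(-1,1,3),cv2.Rodrigues(T[:3,:3])[0],T[:3,3],np.array(p["K"]),np.array(p["dist_coeffs"]))[0][:,0]
def atz(c,uv,z):
    p=camera_params(c);T=np.array(p["camera_from_world"])
    n=cv2.undistortPoints(np.array([[uv]],float),np.array(p["K"]),np.array(p["dist_coeffs"]))[0,0]
    o=-T[:3,:3].T@T[:3,3]; d=T[:3,:3].T@np.array([*n,1]); return o+d*(z-o[2])/d[2]
def snap(c,name,crop=None,scale=1):
    im=read_camera(c)[:,:,::-1]
    if crop: x0,y0,x1,y1=crop; im=im[y0:y1,x0:x1]
    cv2.imwrite("pics/"+name,cv2.resize(im,None,fx=scale,fy=scale,interpolation=cv2.INTER_CUBIC))
E
python3 - <<'E'
from h import *
p=camera_params("top");print(np.round(p["K"],1).tolist(),p["dist_coeffs"],np.round(p["camera_from_world"],3).tolist())
snap("top","top0.png",scale=1.5)
Z=dict(carton=0,model=.004,tray=0,crucible=0,wax_tin=0,soap_bottle=0,flap_left_edge=.11,flap_right_edge=.11)
for c in ("scene","top"):
    read_camera(c)
    for n in Z:
        print(c,n,[(np.round(d["at"],0).tolist(),np.round(atz(c,d["at"],Z[n]),3).tolist(),round(d["confidence"],2)) for d in tip_of(c,n)[:3]])
print(read_time_s(),read_tcp_rot(),read_finger_gap())
E
```

```text
[[416.4, 0.0, 256.6], [0.0, 416.4, 194.7], [0.0, 0.0, 1.0]] [-0.15322855  0.          0.          0.          0.        ] [[-0.02, -1.0, 0.001, 0.064], [-0.989, 0.02, -0.149, 0.494], [0.149, -0.004, -0.989, 1.185], [0.0, 0.0, 0.0, 1.0]]
scene carton [([228.0, 270.0], [0.567, -0.157, 0.0], 0.63)]
scene model [([227.0, 263.0], [0.551, -0.142, 0.004], 0.69), ([262.0, 234.0], [0.585, -0.006, 0.004], 0.59)]
scene tray [([276.0, 182.0], [0.519, 0.187, 0.0], 0.93), ([317.0, 105.0], [0.462, 0.596, 0.0], 0.77), ([225.0, 118.0], [0.204, 0.335, 0.0], 0.75)]
scene crucible [([328.0, 252.0], [0.782, 0.056, 0.0], 0.76)]
scene wax_tin [([150.0, 351.0], [0.524, -0.453, 0.0], 0.91)]
scene soap_bottle [([339.0, 142.0], [0.618, 0.47, -0.0], 0.59), ([228.0, 265.0], [0.557, -0.145, 0.0], 0.48)]
scene flap_left_edge [([234.0, 243.0], [0.564, -0.118, 0.11], 0.88)]
scene flap_right_edge [([213.0, 266.0], [0.555, -0.203, 0.11], 0.71)]
top carton [([331.0, 175.0], [0.557, -0.176, 0.0], 0.59)]
top model [([272.0, 166.0], [0.586, 0.005, 0.004], 0.73), ([320.0, 172.0], [0.567, -0.141, 0.004], 0.5), ([321.0, 167.0], [0.583, -0.145, 0.004], 0.48)]
top tray [([209.0, 191.0], [0.514, 0.199, 0.0], 0.93), ([169.0, 299.0], [0.194, 0.319, 0.0], 0.88)]
top crucible [([255.0, 109.0], [0.774, 0.052, 0.0], 0.8)]
top wax_tin [([415.0, 180.0], [0.538, -0.442, 0.0], 0.94), ([254.0, 104.0], [0.788, 0.055, 0.0], 0.21)]
top soap_bottle [([125.0, 164.0], [0.606, 0.461, 0.0], 0.92)]
top flap_left_edge [([318.0, 172.0], [0.545, -0.119, 0.11], 0.58)]
top flap_right_edge [([354.0, 167.0], [0.557, -0.222, 0.11], 0.61)]
1.35 [ 9.78148384e-01  2.07908006e-01 -5.78876803e-06 -2.83165329e-05] 0.0855492224137211
```

View pics/top0.png

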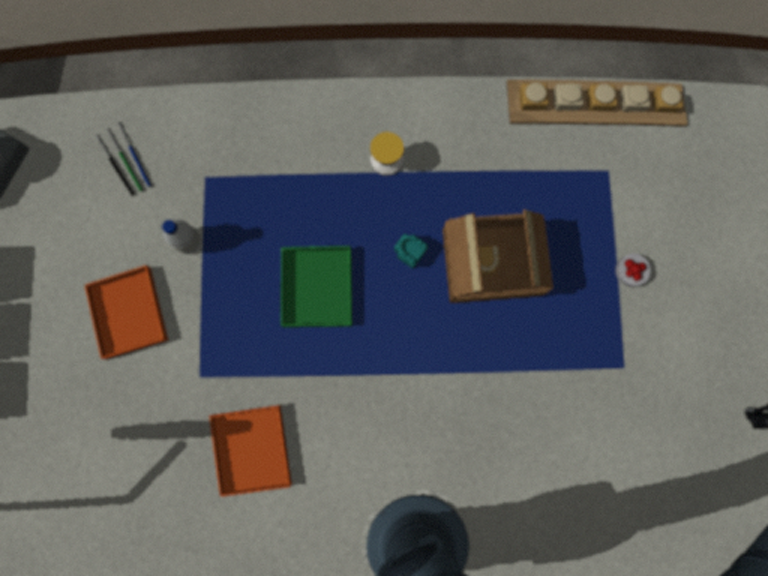

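The top picture (scaled 1.5) shows the carton spanning about (443–552, 210–302), with the left flap edge around x=475 and the right around x=533. The model is at (488,258), partly under the left flap. The pan is at (317,286). I'll crop in on the corners.

```bash
python3 - <<'E'
from h import *
a=read_camera("top")[130:210,285:385,::-1]; b=read_camera("scene")[215:315,170:275,::-1]
a=cv2.resize(a,(750,600)[0:2] and (400,320),interpolation=cv2.INTER_CUBIC); b=cv2.resize(b,(399,380),interpolation=cv2.INTER_CUBIC)
W=np.zeros((380,800,3),np.uint8); W[:320,:400]=a; W[:,401:]=b
W=np.clip(W.astype(float)*1.6,0,255).astype(np.uint8)
cv2.imwrite("pics/crop.png",W)
E
```

```text
(no output)
```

View pics/crop.png

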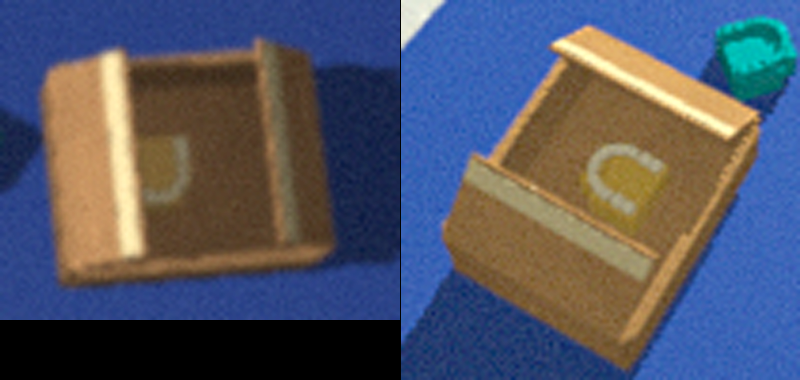

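```bash
cat > fit.py <<'E'
from h import *
def S(u,v): return ((u-401)/3.8+170,v/3.8+215)
def T(u,v): return (u/4+285,v/4+130)
def world(p,L): # carton frame -> world
    c,s=np.cos(p[2]),np.sin(p[2]); L=np.array(L); return np.stack([p[0]+c*L[:,0]-s*L[:,1],p[1]+s*L[:,0]+c*L[:,1],L[:,2]],1)
def edge(side,th,x,r=.07): return (x,side*(.095-r*np.cos(th)),.075+r*np.sin(th))
H=.073
obs=[("scene",1,-H,1,S(553,43)),("scene",1,H,1,S(740,131)),("scene",-1,-H,1,S(475,159)),("scene",-1,H,1,S(658,257)),
("top",1,H,1,T(126,50)),("top",1,-H,1,T(143,255)),("top",-1,H,1,T(262,41)),("top",-1,-H,1,T(288,240)),
("scene",1,-H,0,S(585,27)),("scene",1,H,0,S(757,118))]
def res(p):
    r=[]
    for c in("scene","top"):
        o=[q for q in obs if q[0]==c]
        P=world(p,[edge(q[1],p[3] if q[1]>0 else p[4],q[2],.07*q[3]) for q in o])
        r.append(proj(c,P)-np.array([q[4] for q in o]))
    return np.concatenate(r).ravel()
def fit(): return least_squares(res,[.56,-.17,.1,.5,.5],loss="soft_l1")
E
python3 - <<'E'
from fit import *
f=fit();p=f.x;print(np.round(p,3));print(np.round(res(p).reshape(-1,2),1).tolist())
out=[]
for c,x0,y0,w,h,k in(("top",285,130,100,80,4),("scene",170,215,100,100,3.8)):
    im=cv2.resize(read_camera(c)[y0:y0+h,x0:x0+w,::-1],None,fx=4,fy=4,interpolation=cv2.INTER_CUBIC)
    im=np.clip(im*1.6,0,255).astype(np.uint8)
    def line(L,col):
        q=(proj(c,world(p,L))-[x0-.5,y0-.5])*4
        cv2.polylines(im,[np.int32(q)],False,col,1)
    A,B=.075,.095
    for z,col in((0,(0,0,255)),(.075,(255,255,0))): line([(A,B,z),(-A,B,z),(-A,-B,z),(A,-B,z),(A,B,z)],col)
    for s,t in((1,p[3]),(-1,p[4])): line([edge(s,t,-H,0),edge(s,t,-H),edge(s,t,H),edge(s,t,H,0)],(0,255,0))
    out.append(cv2.copyMakeBorder(im,0,400-im.shape[0],0,0,cv2.BORDER_CONSTANT))
cv2.imwrite("pics/ov.png",np.hstack(out))
E
```

```text
[ 0.559 -0.166  0.073  0.896  0.853]
[[-1.1, -0.7], [-2.8, 0.6], [-1.5, -1.0], [-0.6, 0.2], [0.2, 0.8], [-0.3, -0.4], [-1.9, -1.4], [0.1, -1.0], [-0.8, -2.0], [-0.4, -0.5]]
```

View pics/ov.png

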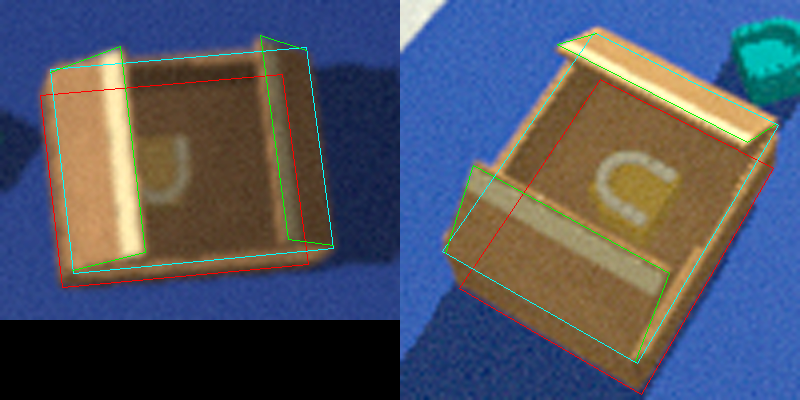

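The fit matches both views: carton at (0.559, -0.166), yaw 0.073, flaps at about 0.85. Next I'll push the left flap over with shut fingers.

```bash
cat >> h.py <<'E'
C=(.559,-.166,.073)
def q(yaw): return (R.from_euler("z",yaw)*R.from_euler("x",np.pi)).as_quat()
def cw(x,y,ztip):  # carton frame, fingertip height -> TCP world
    c,s=np.cos(C[2]),np.sin(C[2]); return [C[0]+c*x-s*y,C[1]+s*x+c*y,ztip+.019]
def push(side):
    for y,z,v in((0,.09,.2),(.06,.092,.15),(.085,.11,.12),(.115,.12,.12),(.13,.112,.08)):
        movel(cw(0,side*y,z),speed=v); print(side,y,np.round(read_ft_force(),1),read_time_s())
    movel(cw(0,side*.125,.2),speed=.25)
E
python3 - <<'E'
from h import *
for y in(C[2],C[2]+np.pi):
    j=inverse_kinematics(cw(0,0,.2),q(y)); print(None if j is None else np.round(j,2))
move_gripper(0.0)
j=[inverse_kinematics(cw(0,0,.2),q(y)) for y in(C[2],C[2]+np.pi)]
k=min((i for i in(0,1) if j[i] is not None),key=lambda i:abs(j[i][6]))
print(k,read_time_s()); move_ptp(cw(0,0,.2),q(C[2]+k*np.pi))
push(1); snap("top","left.png",(240,110,420,220),2); snap("scene","left_s.png",(150,190,290,320),3)
np.save("pics/x.npy",[k])
a=cv2.imread("pics/left.png");b=cv2.imread("pics/left_s.png");W=np.zeros((390,780,3),np.uint8);W[:220,:360]=a;W[:,360:]=b;cv2.imwrite("pics/left_both.png",W)
print(read_time_s())
E
```

```text
[ 0.4   0.3  -0.22  1.78  0.07  1.07 -1.34]
[ 0.71  0.35 -0.59  1.77  0.22  1.09  1.69]
0 2.3167
1 0 [0.3 0.5 0.3] 4.9
1 0.06 [-10.  -12.2  24.2] 5.45
1 0.085 [-0.6  1.  -0. ] 5.8583
1 0.115 [ 0.5 -0.2 -0.8] 6.275
1 0.13 [-0.4  0.3  0.4] 6.6333
7.2333
```

View pics/left_both.png

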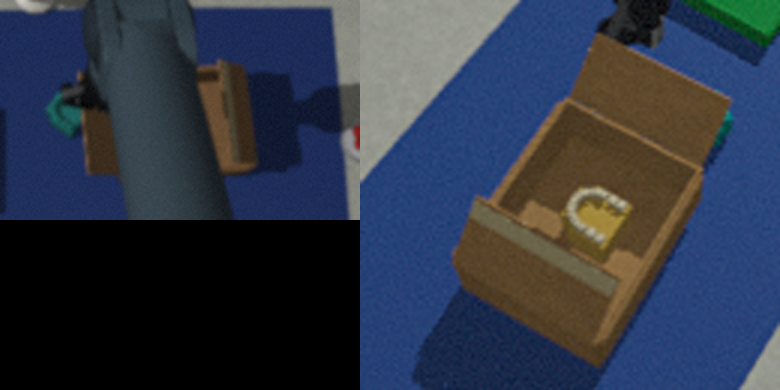

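The left flap is folded back, with its edge line at about (600,35)–(730,100) in the scene crop. The edge snagged with 24 N on the way, so I'll run a higher fingertip path on the right.

```bash
python3 - <<'E'
from h import *
movel(cw(0,0,.2),speed=.3)
for y,z,v in((0,.102,.2),(.035,.108,.15),(.06,.12,.12),(.085,.127,.12),(.115,.127,.12),(.13,.110,.08)):
    movel(cw(0,-y,z),speed=v); print(y,np.round(read_ft_force(),1))
movel(cw(0,-.125,.2),speed=.3)
move_gripper(.085)
movel(cw(-.15,-.0,.3),speed=.35)
print(read_time_s())
read_camera("scene");read_camera("top")
for c in("scene","top"):
    for n,z in(("model",.004),("flap_left_edge",.12),("flap_right_edge",.12),("tray",0)):
        print(c,n,[(np.round(d["at"],1).tolist(),np.round(atz(c,d["at"],z),3).tolist(),round(d["confidence"],2)) for d in tip_of(c,n)[:2]])
a=read_camera("top")[125:215,275:395,::-1]; b=read_camera("scene")[215:320,170:270,::-1]
a=cv2.resize(a,None,fx=3.3,fy=3.3,interpolation=cv2.INTER_CUBIC); b=cv2.resize(b,None,fx=4,fy=4,interpolation=cv2.INTER_CUBIC)
W=np.zeros((420,800,3),np.uint8); W[:a.shape[0],:396]=a; W[:,400:]=b
cv2.imwrite("pics/open.png",np.clip(W*1.4,0,255).astype(np.uint8))
E
```

```text
0 [0.8 0.3 1. ]
0.035 [-0.7 -0.2 -0.8]
0.06 [0.3 1.  0.1]
0.085 [-0.   0.5 -0.3]
0.115 [ 0.6  0.3 -0.8]
0.13 [-0.2 -0.2  0.3]
12.4167
scene model [([226.7, 265.5], [0.555, -0.149, 0.004], 0.82), ([261.8, 231.3], [0.581, 0.001, 0.004], 0.38)]
scene flap_left_edge [([253.2, 212.2], [0.556, -0.014, 0.12], 0.55), ([328.4, 252.6], [0.788, -0.007, 0.12], 0.23)]
scene flap_right_edge [([192.2, 303.2], [0.573, -0.31, 0.12], 0.64)]
scene tray [([275.4, 180.1], [0.515, 0.192, 0.0], 0.89), ([220.3, 116.6], [0.186, 0.329, 0.0], 0.79)]
top model [([271.8, 168.8], [0.579, 0.006, 0.004], 0.83), ([318.4, 170.3], [0.571, -0.136, 0.004], 0.68)]
top flap_left_edge [([278.5, 170.0], [0.55, -0.008, 0.12], 0.78), ([254.9, 107.7], [0.732, 0.054, 0.12], 0.7)]
top flap_right_edge [([386.0, 166.8], [0.554, -0.31, 0.12], 0.69)]
top tray [([207.8, 191.2], [0.514, 0.202, 0.0], 0.9), ([82.9, 206.5], [0.474, 0.593, 0.0], 0.68)]
```

View pics/open.png

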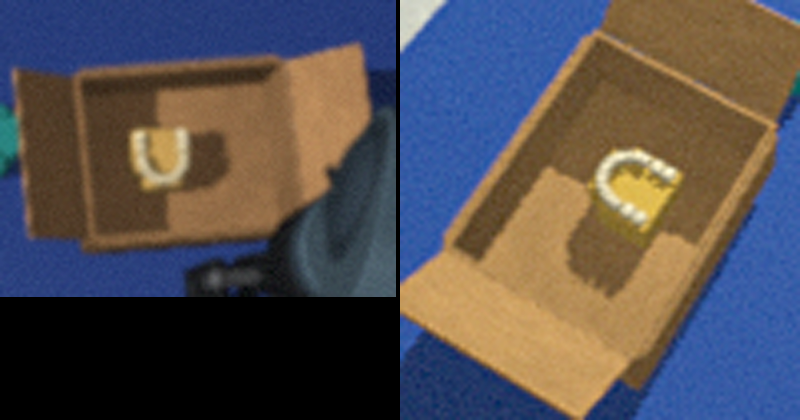

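Both flaps lie well back (left edge about y+0.155 from the carton centre, roughly 2.6 rad), and the model is fully visible. Next I'll fit its pose from its corners.

```bash
python3 - <<'E'
from h import *
T=lambda u,v:(u/3.3+275-.35,v/3.3+125-.35); S=lambda u,v:((u-400)/4+170-.4,v/4+215-.4)
o=[("top",(-.027,.018,.004),T(145,190)),("top",(-.027,-.018,.004),T(187,187)),("scene",(.027,.026,.038),S(683,180)),("scene",(.027,-.026,.038),S(657,228))]
def w(p,L):
    c,s=np.cos(p[2]),np.sin(p[2]);return [p[0]+c*L[0]-s*L[1],p[1]+s*L[0]+c*L[1],L[2]]
f=least_squares(lambda p:np.concatenate([proj(c,w(p,L))[0]-uv for c,L,uv in o]+[[(p[2]-.06)*10]]),[.56,-.14,.05])
print(np.round(f.x,3),np.round(f.fun,1))
for c in("scene","top"): print(c,proj(c,w(f.x,(0,0,.04))).round(1), [np.round(d["at"],1).tolist() for d in look_for(c,"model")[:2]])
j=inverse_kinematics([*f.x[:2],.03],q(f.x[2]));print(np.round(j,2))
E
```

```text
[ 0.562 -0.149  0.158] [ 0.   0.6 -1.2 -0.5  0.4 -1.5 -1.   2.4  1. ]
scene [[228.2 261.9]] [[228.6, 262.9]]
top [[324.5 170.8]] [[322.7, 171.7], [270.3, 168.0]]
[ 0.38  0.55 -0.23  1.89  0.18  0.72 -1.37]
```

```bash
python3 - <<'E'
from h import *
yaw=.11; M=np.array([.562,-.147])+.005*np.array([np.cos(yaw),np.sin(yaw)])
move_ptp([*M,.16],q(yaw))
movel([*M,.06],speed=.15); movel([*M,.028],speed=.05); print(np.round(read_ft_force(),1),read_eef_pos().round(4) if hasattr(read_eef_pos(),'round') else read_eef_pos())
move_gripper(0.0,40); print("gap",read_finger_gap(),read_grasp_force(),np.round(read_ft_force(),1))
movel([*M,.06],speed=.06); pause(.2); print("gap",read_finger_gap(),np.round(read_ft_force(),1),np.round(read_ft_torque(),2),read_time_s())
movel([*M,.2],speed=.2)
snap("scene","lift.png",(150,150,310,310),3)
print(read_time_s())
E
```

```text
[ 2.4 -5.5 -2. ] [ 0.5668 -0.1496  0.0272]
gap 0.051669903894635195 42.08584249019623 [-0.3  0.3 -0.3]
gap 0.05144136075327309 [ 0.2  0.5 -1.4] [ 0.   -0.04  0.03] 16.9167
17.8167
```

View pics/lift.png

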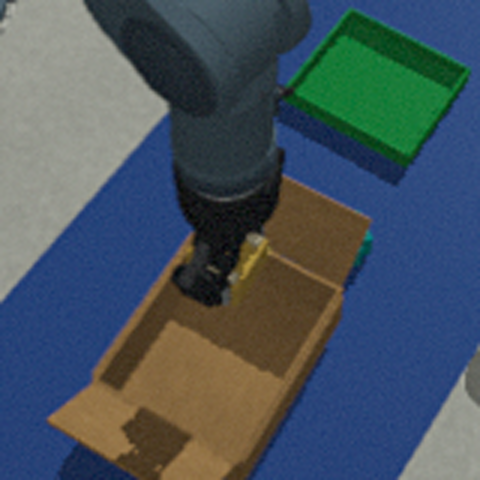

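The model is held (gap 51.5 mm) and the carton is empty. I'll set it down in the pan.

```bash
python3 - <<'E'
from h import *
yaw=.05; P=np.array([.52,.196])
movel([*P,.2],q(yaw),speed=.22)
movel([*P,.06],speed=.15)
f0=np.array(read_ft_force())
z=.036; movel([*P,z],speed=.05)
while z>.0265:
    z-=.001; movel([*P,z],speed=.02); f=np.array(read_ft_force()); 
    if f[2]-f0[2]>2.5: break
print(z,read_eef_pos(),f0.round(1),f.round(1),read_finger_gap())
move_gripper(.064); print(read_finger_gap()); pause(.2)
movel([*P,.12],speed=.08); movel([.45,.05,.3],speed=.35)
print(read_time_s())
a=read_camera("top")[135:245,140:260,::-1]; b=read_camera("scene")[90:310,150:360,::-1]
W=np.zeros((440,800,3),np.uint8); W[:330,:360]=cv2.resize(a,(360,330)); W[:,370:790]=cv2.resize(b,(420,440)); cv2.imwrite("pics/end.png",W)
E
```

```text
0.02799999999999999 [0.52006963 0.19603751 0.02875435] [ 0.4  0.1 -1.7] [-2.8 -2.4  4.2] 0.0516357791967332
0.06390199051159727
25.8833
```

View pics/end.png

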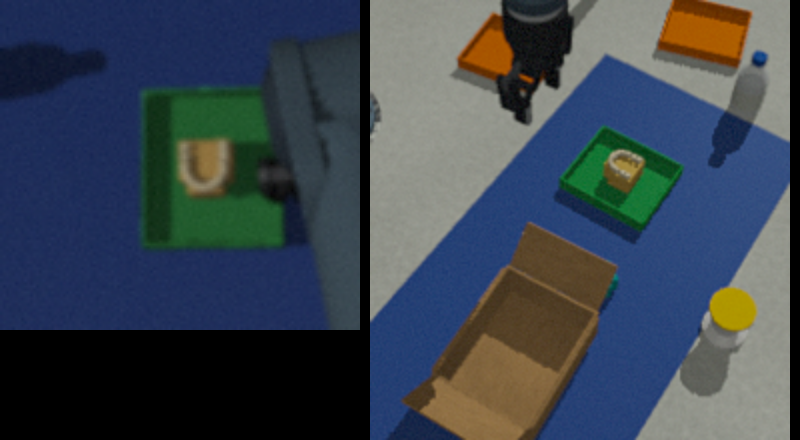

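The model stands upright in the green pan at (625,170). Both flaps are still folded back, the crucible and bottle haven't moved, and the gripper is clear.

```bash
python3 -c "
from bench import *
print(sign_off())"
```

```text
the job is handed in; nothing more can be done
None
```

The job is handed in after about 26 s: both flaps are folded well back (about 2.6 rad on the left, the right similar by eye), the model is upright and released in the green pan, and the crucible and bottle look unmoved. The wax tin was outside the last pictures, but the arm never went near it. The left flap edge snagged the gripper briefly at about 29 N, which was under the limit.

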